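# Hang the freshly painted lures' leaf on its hinge pins

### The arm

A 7-joint arm with a two-finger parallel gripper is mounted at the origin on the work surface. World frame = base frame: x ahead of the robot, y to its left, z up, the work surface at z = 0. Lengths are in mm, angles in rad, forces in N, time in s.
With the tool pointing down it reaches from about 400 to 875 mm from the base axis. Payload 4.4 kg.
Tool frame: the origin (TCP) lies midway between the tips of the shut fingers; the grasp point (between the pads) lies 19 mm behind it; x points along the fingers, z is the direction in which the jaws open and shut, and the axes are right-handed (so a half turn about x gives the same grasp; the last joint's range is limited). The gripper opens to 85 mm and grips with 20 to 120 N. Pads are 22 mm wide; open, the fingers measure 114 mm over their backs; the gripper's body (76 mm by 85 mm) begins 54 mm behind the grasp point. The pads swing forward as they close: fully open they stand 13 mm farther back than shut.
Start: joints at [1.219, 0.628, 0.038, 1.517, -0.027, 0.996, -0.02], TCP at [183.279, -623.64, 231.313] pointing down, gripper open.
Joint ranges: [-3.06, 3.06], [-0.37, 2.12], [-1.25, 1.32], [0.18, 2.47], [-1.1, 4.24], [0.23, 1.98], [-2.94, 2.94]. Speed limits (rad/s): [2.57, 2.57, 3.14, 3.14, 3.14, 3.14, 3.14].

### API

Orientations are given as [roll, pitch, yaw] about the fixed x, y, z axes, in that order (R = Rz(yaw) Ry(pitch) Rx(roll)).
In Python, from cell import ctrl gives the robot as it stands. The module is installed in compiled form; this text tells all that it offers.
- The arm moves only by the tool servo_tool, never from a script. Its argument "rows" is a list of rows, each an object of numbers: "dx", "dy", "dz": the shift along the tool's x, y, z in units of 750 mm (1.0 is 750 mm); "wx", "wy", "wz": the turn, a rotation vector about the tool's x, y, z in units of 6 degrees (1.0 is 6 degrees); "fingers": the closure, from 0 (fully open) to 1 (shut). In form: [{"dx": .., "dy": .., "dz": .., "wx": .., "wy": .., "wz": .., "fingers": ..}, ...]. A call has 1 to 5 rows; each row shifts and turns the commanded pose from where the row before left it, along the tool's axes as they then stand; what a row does not reach is not made up. A row lasts 1/8 s, in which the tool goes at most 62.5 mm and 10.7 degrees, less where a joint would pass 70% of its speed; a pose out of reach is approached as far as the arm can. A call with a number of a shift or a turn outside -1 to 1 is refused whole. A call with a gripper value outside its range is refused whole. The fingers move at their own pace and stop on an object; the grip force is fixed at half the most. Time passes only in rows, so rows that do not move let the fingers close. It gives the time, the measured TCP pose, the force and the opening at its end, in the units of the state.
- ctrl.read_state(): the state, without advancing time (a new reading comes with each control period).
- ctrl.get_image(name): name is "side" or "top" or "wrist"; returns the picture (400x640x3 uint8, red, green, blue); there is no depth.
- ctrl.camera_info(name): a dict with "fovy" (degrees; the focal length in pixels is half the picture's height over the tangent of half this angle, whatever the lens; pixels are square), "cx", "cy" (the principal point, pixels), "k1" (the pictures are not rectified: a ray, as slopes to the right and down, at radius r is drawn at 1 + k1 r^2 times it, then the intrinsics apply), "R" (3x3) and "t" (3): a world point X has camera coordinates R X + t. Camera axes: x right, y down, z forward; pixel columns grow to the right and rows downward; lengths in mm; the calibration is good to about 2 mm. A picture is of the moment at which its call begins: read the wrist's pose just before it. camera_info takes no time and is no camera call; for the wrist camera it gives the pose at the moment of the call.
- ctrl.finish_job(): hands the job in, once; it reports no verdict.
Trained networks look in the newest picture that a camera, given by its name, has taken for a name from the list of things; names that differ only in an ending like _2 or _b are one class to them, and where a whole thing is asked for, a point or a joint stands for the part that bears it (a point fixed in the world has none). Each returns a list of dicts, best first, with "conf" (0 to 1); they miss things now and then, are a little off and sometimes report something else, mostly with a low value. They report only what shows in the picture. A call takes as long as a camera call.
- ctrl.search_frame(label, camera): "extent" ([centre column, centre row, width, height] in pixels, round what is visible of it).
- ctrl.silhouettes(label, camera): "region" (400x640 bool, what is visible of it) and "extent" ([centre column, centre row, width, height] in pixels, round what is visible of it).
- ctrl.mark_of(label, camera): "point" ([column, row] in pixels: a listed point, or the origin of a listed thing).
The state is a dict: "clock": time; "qpos": joint angles; "qd": joint speeds; "tau": joint torques, N m; "eef_pos": TCP position; "tool_rot": TCP orientation; "force": force on the tool from outside, world axes, zero at the start; "torque": the same for the moment, N m; "width": finger opening in mm.
Only numpy, scipy, OpenCV 4.12 (cv2) and the standard library are available. Lean on these libraries where they do the work, as an engineer would, in place of code of your own. Each camera call takes 0.05 s, during which the arm holds its last target.

### The job

Pick up the drying leaf that carries the painted lures (green grip) and lower it between the two posts of the blue drying stand so that both of its hinge knuckles drop fully over the two brass pins together. Keep hold of it until it is fully down on both pins, then let go so that it hangs there by itself at rest; leave the empty leaf with the orange grip standing where it is.

Things in the scene. Friction and masses are not known exactly. Their poses are not given: they have to be found in the camera images.
- fresh_leaf: Loose aluminium leaf, about 0.35 kg, three red/yellow lures in it, standing upright on feet 100 mm long in x. Origin: centre of underside; z up, y along its length (215 mm), x across its face. Top bar 14 mm thick, z 120 to 134 mm. On its middle a green grip, 24 mm thick (x), 60 long (y), z 134 to 180: pinch across x from above. Uprights at y = +-48 mm. Same turned half round.
- fresh_leaf_hinge (a point): Point on the leaf with lures midway between its two knuckles, 120 mm above its origin, same axes. Knuckles: at y = +-97 mm under the bar's ends, inverted Vs open downwards, 18 mm wide (y), crown at this point's height, legs 37 mm down, 16 mm apart (x) at the crown, 44 at the mouth. Fully down on the pins, this point is 140 mm above the table over the stand's middle.
- stand: Fixed blue stand. Origin: centre of underside, on the table; z up, y along its length (300 mm). Posts 150 mm high at y = +-138, 258 mm clear between. From each a brass pin 10 mm thick runs inwards along y, axis at x = 0, z = 135, from y = +-129 to +-70 mm; nothing between the pin ends. The leaf hangs along y, either way round, its underside then 20 mm above the table.
- empty_leaf: Bystander, to be left alone: a loose leaf of the same shape and size, with an orange grip and no lures, standing upright. Origin: centre of its underside; axes as on the other leaf.

How it is judged (in metres and radians):
On the way:
1. the leaf is lowered fully onto both pins while still held (x of fresh_leaf_hinge in the frame of stand between -0.015 and 0.015 m and y of fresh_leaf_hinge in the frame of stand between -0.025 and 0.025 m and z of fresh_leaf_hinge in the frame of stand between 0.132 and 0.152 m and angle between the y axis of fresh_leaf and the y axis of stand, either way round below 0.2 rad and angle between fresh_leaf's own y axis and vertical between 1.49 and 1.65 rad and angle between fresh_leaf's own z axis and vertical below 0.3 rad and contact force between the fingers and fresh_leaf above 0.5 N), for 0.1 s.
At the end, for the whole second after the job is handed in: The leaf with lures hangs on both pins at rest: hinge point within 15 mm across and 25 mm along the stand's middle, 132 to 147 mm above the table; along the stand within 11 degrees, bar level within 4.5, upright within 17. The empty leaf has moved less than 20 mm and stands (x of fresh_leaf_hinge in the frame of stand between -0.015 and 0.015 m and y of fresh_leaf_hinge in the frame of stand between -0.025 and 0.025 m and z of fresh_leaf_hinge in the frame of stand between 0.132 and 0.147 m and angle between the y axis of fresh_leaf and the y axis of stand, either way round below 0.2 rad and angle between fresh_leaf's own y axis and vertical between 1.49 and 1.65 rad and angle between fresh_leaf's own z axis and vertical below 0.3 rad and linear speed of fresh_leaf below 0.05 m/s and angular speed of fresh_leaf below 0.4 rad/s and distance of empty_leaf from where it was at the start of the episode below 0.02 m); the robot touches nothing.
It fails at once if the empty leaf is knocked over or moved away (distance of empty_leaf from where it was at the start of the episode above 0.02 m or angle between empty_leaf's own z axis and vertical above 0.5 rad).
It also fails if it takes over 48 s, if anything falls off the work surface, if the arm or the gripper's body presses on something with over 40 N, if the wrist force passes 120 N, or if a joint passes its speed limit or range.

## Working session

There is one attempt and no reset: what is moved stays moved. The work goes in short steps, Python scripts to look and compute and a tool call to move; the robot and the scene stay as the last step left them, time stands still between calls to the robot, and variables do not carry over. Pictures are saved under pics/ and viewed, and the job is handed in when it is done.

Besides the shell and the picture viewer there is one more tool, called after "Request:" as name(argument=value, ...), one argument or row to a line, values as JSON. servo_tool: Moves the arm, as the interface text tells. Its arguments: {"type":"object","properties":{"rows":{"type":"array"}},"required":["rows"]}

```bash
mkdir -p pics
cat > h.py <<'E'
import numpy as np, cv2
from cell import ctrl
def K(ci):
    f=200/np.tan(np.radians(ci['fovy'])/2); return f
def ray(ci,uv):
    f=K(ci); d=np.array([(uv[0]-ci['cx'])/f,(uv[1]-ci['cy'])/f]); u=d.copy()
    for _ in range(30): u=d/(1+ci['k1']*(u@u))
    R=np.array(ci['R']);t=np.array(ci['t'])
    o=-R.T@t; v=R.T@np.array([u[0],u[1],1]); return o,v/np.linalg.norm(v)
def atz(ci,uv,z):
    o,v=ray(ci,uv); return o+v*(z-o[2])/v[2]
def proj(ci,X):
    R=np.array(ci['R']);t=np.array(ci['t']); c=R@np.array(X,float)+t
    s=c[:2]/c[2]; s=s*(1+ci['k1']*(s@s)); f=K(ci)
    return s*f+[ci['cx'],ci['cy']]
E
python3 - <<'E'
from h import *
for n in ['side','top','wrist']:
    im=ctrl.get_image(n); cv2.imwrite(f'pics/{n}0.png',im[:,:,::-1])
    ci=ctrl.camera_info(n); print(n,{k:np.round(v,4).tolist() for k,v in ci.items() if not isinstance(v,str)})
for l in ['fresh_leaf','stand','empty_leaf','fresh_leaf_hinge']:
    r=ctrl.mark_of(l,'top'); ci=ctrl.camera_info('top')
    for q in r[:2]: print(l,q, atz(ci,q['point'],120 if 'hinge' in l else 0))
s=ctrl.read_state();print(s)
E
```

```text
side {'fovy': 50.5463, 'cx': 319.9669, 'cy': 200.091, 'k1': -0.0222, 'R': [[0.9664, -0.2571, -0.0056], [-0.1979, -0.7297, -0.6545], [0.1642, 0.6335, -0.7561]], 't': [-518.8986, 170.5824, 1024.4063]}
top {'fovy': 57.0128, 'cx': 319.0568, 'cy': 201.4344, 'k1': -0.0725, 'R': [[-0.0049, -1.0, 0.0057], [-0.9965, 0.0044, -0.0836], [0.0836, -0.006, -0.9965]], 't': [13.6962, 559.7454, 1027.8524]}
wrist {'fovy': 71.3119, 'cx': 315.9284, 'cy': 199.138, 'k1': -0.0482, 'R': [[0.2817, -0.9595, -0.002], [-0.9125, -0.2685, 0.3087], [-0.2967, -0.0851, -0.9512]], 't': [-648.0011, -40.6122, 380.3403]}
fresh_leaf {'point': [425.9, 207.2], 'conf': 0.75} [ 543.39446479 -302.82230518    0.        ]
stand {'point': [331.0, 196.0], 'conf': 0.86} [577.55396228 -24.01875489   0.        ]
empty_leaf {'point': [201.3, 224.0], 'conf': 0.94} [497.12982919 355.2570511    0.        ]
fresh_leaf_hinge {'point': [439.1, 209.4], 'conf': 0.81} [ 529.44414536 -301.77136082  120.        ]
{'clock': 0.35, 'qpos': array([ 1.21918645,  0.62861941,  0.03850129,  1.51757557, -0.02702257,
        0.99628553, -0.0200073 ]), 'qd': array([ 0.00037899, -0.00073396,  0.00041126, -0.00208355, -0.00062563,
       -0.00051965, -0.00049965]), 'tau': array([-6.67018758e-04, -5.62654960e+01,  1.22387476e+00, -1.93415165e+01,
        1.08244631e-02,  5.46608440e-03,  2.22439905e-05]), 'eef_pos': array([ 183.25450119, -623.52625672,  231.11485448]), 'tool_rot': array([3.04866661, 1.57042469, 1.76363056]), 'force': array([-0.57840905,  0.87299791, -0.65664745]), 'torque': array([ 0.02009189,  0.01561013, -0.00514342]), 'width': 85.20638609280161}
```

View pics/top0.png

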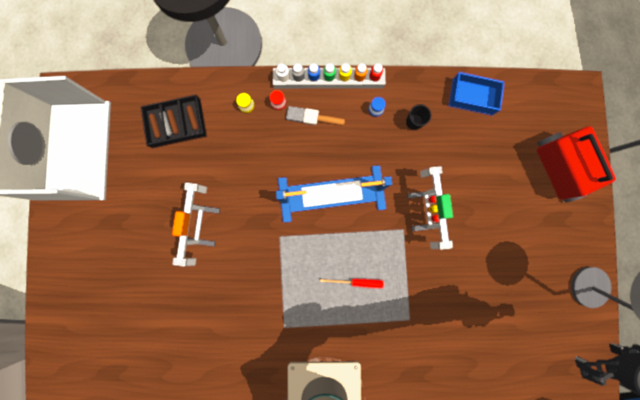

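View pics/side0.png

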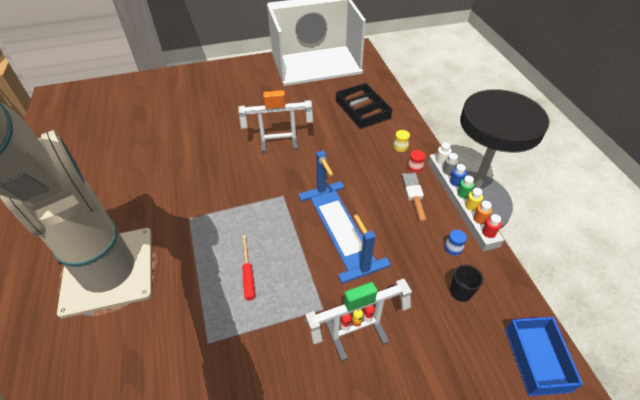

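Run:
```python
from h import *
im=cv2.imread('pics/top0.png'); c=im[155:255,265:465]; cv2.imwrite('pics/topz.png',cv2.resize(c,None,fx=4,fy=4,interpolation=cv2.INTER_CUBIC))
```

```text
(no output)
```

View pics/topz.png

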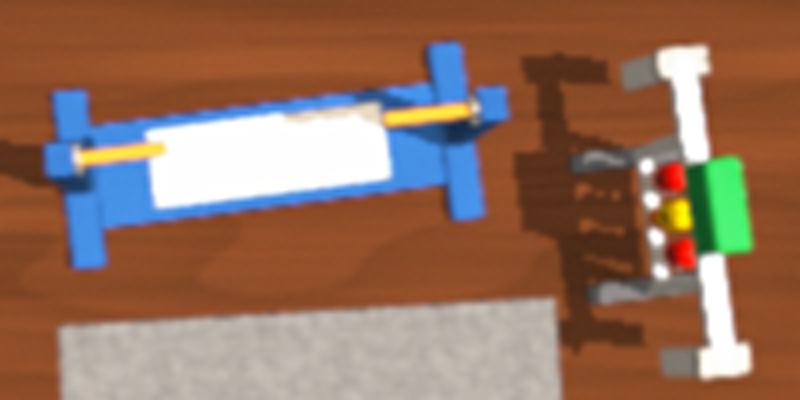

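View pics/wrist0.png

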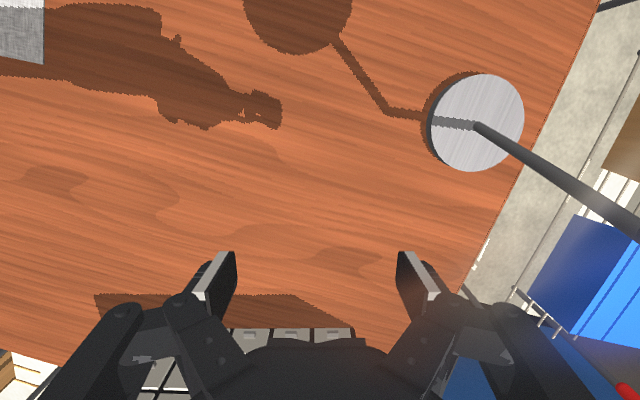

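```bash
cat >> h.py <<'E'
def mk(c,yaw,pts):
    R=np.array([[np.cos(yaw),-np.sin(yaw),0],[np.sin(yaw),np.cos(yaw),0],[0,0,1]]); return (R@np.array(pts,float).T).T+c
def box(x,y,z):
    P=[(a,b,c) for a in x for b in y for c in z]; return [(P[i],P[j]) for i in range(8) for j in range(i) if sum(p!=q for p,q in zip(P[i],P[j]))==1]
LEAF=box((-7,7),(-107.5,107.5),(120,134))+box((-12,12),(-30,30),(134,180))+box((-50,50),(-48,48),(0,0))
STAND=box((-5,5),(70,129),(130,140))+box((-5,5),(-129,-70),(130,140))+[((0,-150,150),(0,150,150))]+box((-8,8),(129,147),(150,150))+box((-8,8),(-147,-129),(150,150))
def draw(im,ci,edges,c,yaw,col,s=1,off=(0,0)):
    for a,b in edges:
        A,B=mk(c,yaw,[a,b]); p=[tuple(int(round(v)) for v in (proj(ci,q)-off)*s) for q in (A,B)]
        cv2.line(im,p[0],p[1],col,1,cv2.LINE_AA)
E
python3 - <<'E'
from h import *
ci=ctrl.camera_info('top')
o=lambda u,v:(265+u/4-.375,155+v/4-.375)
a=atz(ci,o(61,160),150);b=atz(ci,o(494,104),150);print('posts',a,b,np.linalg.norm(a-b),(a+b)/2)
pi=[atz(ci,o(*p),138) for p in [(78,158),(163,149),(385,118),(475,111)]];print(np.round(pi,1),np.mean(pi,0),np.linalg.norm(pi[3]-pi[0]))
d=b-a; sy=np.arctan2(d[1],d[0])+np.pi/2; d2=pi[3]-pi[0]; print('stand yaw',sy,np.arctan2(d2[1],d2[0])+np.pi/2)
sc=(np.mean(pi,0)+(a+b)/2)/2; sc[2]=0
e=atz(ci,o(684,61),134);f=atz(ci,o(725,360),134);g=atz(ci,o(731,204),180)
d=e-f; ly=np.arctan2(d[1],d[0])-np.pi/2; lc=(e+f)/2;lc[2]=0
print('leaf',e,f,np.linalg.norm(d),lc,ly,'grip',g)
print(sc)
off=(265,155); im=cv2.resize(cv2.imread('pics/top0.png')[155:255,265:465],None,fx=4,fy=4)
draw(im,ci,LEAF,lc,ly,(255,0,255),4,off);draw(im,ci,STAND,sc,sy,(0,0,0),4,off);cv2.imwrite('pics/o1.png',im)
ci=ctrl.camera_info('side');off=(280,140);im=cv2.resize(cv2.imread('pics/side0.png')[140:360,280:440],None,fx=3.5,fy=3.5,interpolation=cv2.INTER_CUBIC)[:600]
im=cv2.resize(cv2.imread('pics/side0.png')[140:360,280:440],None,fx=2.7,fy=2.7,interpolation=cv2.INTER_CUBIC)
draw(im,ci,LEAF,lc,ly,(255,0,255),2.7,off);draw(im,ci,STAND,sc,sy,(0,0,0),2.7,off);cv2.imwrite('pics/o2.png',im)
E
```

```text
posts [566.79355215 110.30676604 150.        ] [ 601.27883238 -163.22832692  150.        ] 275.70034753966496 [584.03619227 -26.46078044 150.        ]
[[ 569.3  100.7  138. ]
 [ 574.8   46.5  138. ]
 [ 594.1  -95.3  138. ]
 [ 598.5 -153.2  138. ]] [584.16243043 -25.33666314 138.        ] 255.59901416563523
stand yaw 0.12541095276558512 0.11453910306382209
leaf [ 631.45183103 -291.37904358  134.        ] [ 438.22511423 -312.10801677  134.        ] 194.33541729799506 [ 534.83847263 -301.74353018    0.        ] -1.4639270599427876 grip [ 534.97139421 -302.59255988  180.        ]
[584.09931135 -25.89872179   0.        ]
```

View pics/o1.png

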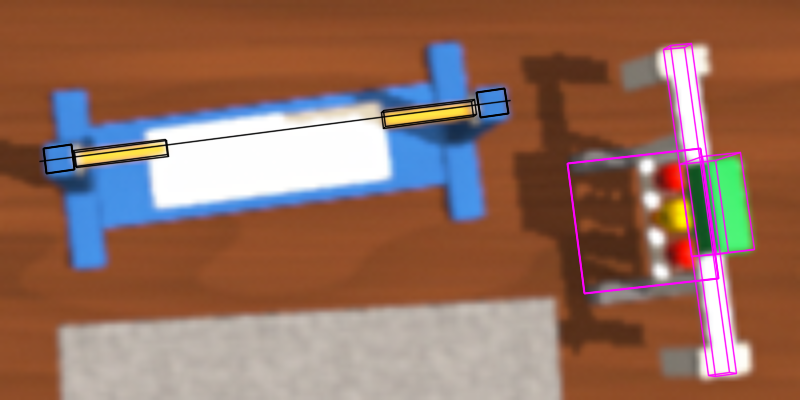

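View pics/o2.png

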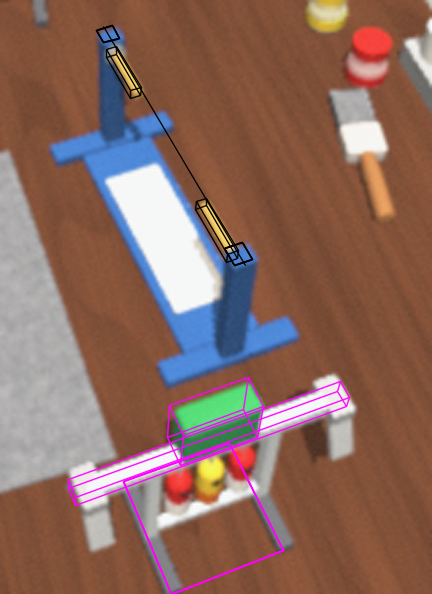

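```bash
cat >> h.py <<'E'
from scipy.spatial.transform import Rotation as Ro
def tool():
    s=ctrl.read_state(); R=Ro.from_euler('xyz',s['tool_rot']).as_matrix(); return s,R
def need(p,zdir):
    """shift in tool frame units & turn in 6deg units to reach TCP p, pointing down with jaws along zdir (horizontal)"""
    s,R=tool(); d=R.T@(np.array(p)-s['eef_pos'])
    z=np.array([zdir[0],zdir[1],0]);z/=np.linalg.norm(z)
    if z@R[:,2]<0: z=-z
    x=np.array([0,0,-1.]); T=np.column_stack([x,np.cross(z,x),z])
    rv=Ro.from_matrix(R.T@T).as_rotvec(degrees=True)/6
    print('tool mm',np.round(d,1),'turn units',np.round(rv,2),'azimuth z',round(np.degrees(np.arctan2(R[1,2],R[0,2])),1),'TCP',np.round(s['eef_pos'],1),'F',np.round(s['force'],1),'w',round(s['width'],1),'t',s['clock'],'q',np.round(s['qpos'],2))
E
python3 - <<'E'
from h import *
print(tool()[1].round(3))
need([535,-302,260],[.107,-.994])
E
```

```text
[[-0.     0.959  0.282]
 [ 0.     0.282 -0.959]
 [-1.     0.    -0.   ]]
tool mm [ -28.8  428.1 -209.3] turn units [ 1.7 -0.  -0. ] azimuth z -73.6 TCP [ 183.3 -623.5  231.1] F [-0.6  0.9 -0.7] w 85.2 t 0.35 q [ 1.22  0.63  0.04  1.52 -0.03  1.   -0.02]
```

Request:
servo_tool(
  rows=[
    {"dx":-0.008,"dy":0.057,"dz":-0.028,"fingers":0},
    {"dx":-0.008,"dy":0.057,"dz":-0.028,"fingers":0},
    {"dx":-0.008,"dy":0.057,"dz":-0.028,"fingers":0},
    {"dx":-0.008,"dy":0.057,"dz":-0.028,"fingers":0},
    {"dx":-0.008,"dy":0.057,"dz":-0.028,"fingers":0},
  ],
)

```text
schema error: expected keys dx, dy, dz, wx, wy, wz, fingers
```

Request:
servo_tool(
  rows=[
    {"dx":0,"dy":0.057,"dz":-0.028,"fingers":0},
    {"dx":0,"dy":0.057,"dz":-0.028,"fingers":0},
    {"dx":0,"dy":0.057,"dz":-0.028,"fingers":0},
    {"dy":0.03,"dz":-0.015,"wx":0.85,"fingers":0},
    {"wx":0.85,"fingers":0},
  ],
)

```text
schema error: expected keys dx, dy, dz, wx, wy, wz, fingers
```

Run:
```python
from h import *
need([535,-302,260],[.107,-.994])
cv2.imwrite('pics/w1.png',ctrl.get_image('wrist')[:,:,::-1])
```

```text
tool mm [ -28.8  428.1 -209.3] turn units [ 1.7 -0.  -0. ] azimuth z -73.6 TCP [ 183.3 -623.5  231.1] F [-0.6  0.9 -0.7] w 85.2 t 0.35 q [ 1.22  0.63  0.04  1.52 -0.03  1.   -0.02]
```

View pics/w1.png

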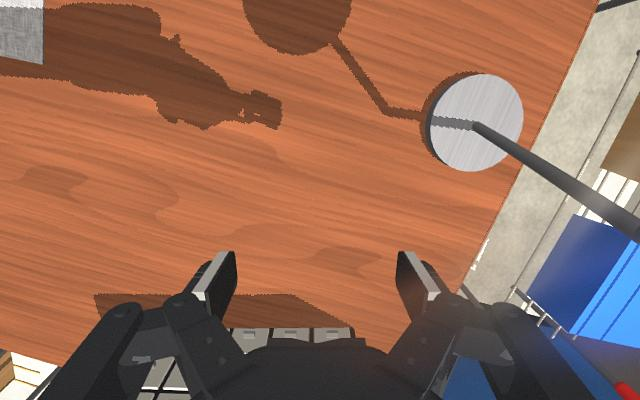

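The moves were refused because every row needs all seven keys, so nothing moved.

Request:
servo_tool(
  rows=[
    {"dx":-0.008,"dy":0.057,"dz":-0.028,"wx":0,"wy":0,"wz":0,"fingers":0},
    {"dx":-0.008,"dy":0.057,"dz":-0.028,"wx":0,"wy":0,"wz":0,"fingers":0},
    {"dx":-0.008,"dy":0.057,"dz":-0.028,"wx":0,"wy":0,"wz":0,"fingers":0},
    {"dx":-0.008,"dy":0.057,"dz":-0.028,"wx":0,"wy":0,"wz":0,"fingers":0},
    {"dx":-0.008,"dy":0.057,"dz":-0.028,"wx":0,"wy":0,"wz":0,"fingers":0},
  ],
)

```text
clock: 1.02
eef_pos: [359.9, -461.5, 261.7]
tool_rot: [0.586, 1.57, -0.699]
force: [0.3, -1.1, -0.2]
width: 85.5
```

Request:
servo_tool(
  rows=[
    {"dx":0,"dy":0.057,"dz":-0.028,"wx":0,"wy":0,"wz":0,"fingers":0},
    {"dx":0,"dy":0.057,"dz":-0.028,"wx":0,"wy":0,"wz":0,"fingers":0},
    {"dx":0,"dy":0.057,"dz":-0.028,"wx":0,"wy":0,"wz":0,"fingers":0},
    {"dx":0,"dy":0.03,"dz":-0.015,"wx":0.85,"wy":0,"wz":0,"fingers":0},
    {"dx":0,"dy":0,"dz":0,"wx":0.85,"wy":0,"wz":0,"fingers":0},
  ],
)

```text
clock: 1.65
eef_pos: [484.9, -346.1, 261.3]
tool_rot: [2.279, 1.569, 0.818]
force: [0.1, -1.5, -0.1]
width: 85.3
```

Run:
```python
from h import *
need([535,-302,260],[.107,-.994])
cv2.imwrite('pics/w1.png',ctrl.get_image('wrist')[:,:,::-1])
```

```text
tool mm [  1.4  54.6 -38.3] turn units [ 0.03 -0.01 -0.01] azimuth z -83.7 TCP [ 484.9 -346.1  261.3] F [ 0.1 -1.5 -0.1] w 85.3 t 1.65 q [ 0.53  0.52  0.07  1.64 -0.04  0.98 -0.85]
```

View pics/w1.png

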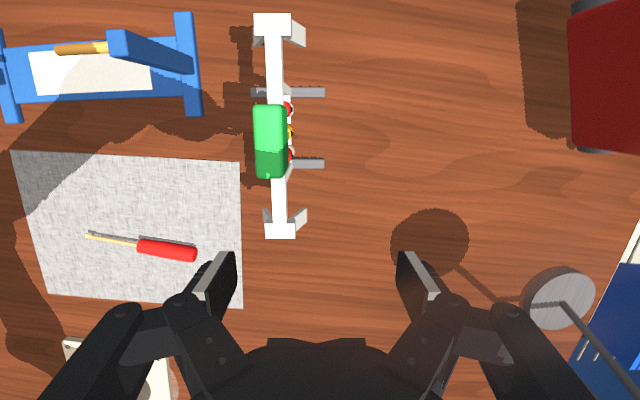

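Run:
```python
from h import *
ci=ctrl.camera_info('wrist')
im=cv2.imread('pics/w1.png')
im=cv2.resize(im[:260,:340],None,fx=2.3,fy=2.3,interpolation=cv2.INTER_CUBIC)
draw(im,ci,LEAF,np.array([535,-302,0]),-1.464,(255,0,255),2.3); draw(im,ci,STAND,np.array([584.1,-25.9,0]),.12,(0,0,0),2.3)
cv2.imwrite('pics/o3.png',im)
```

```text
(no output)
```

View pics/o3.png

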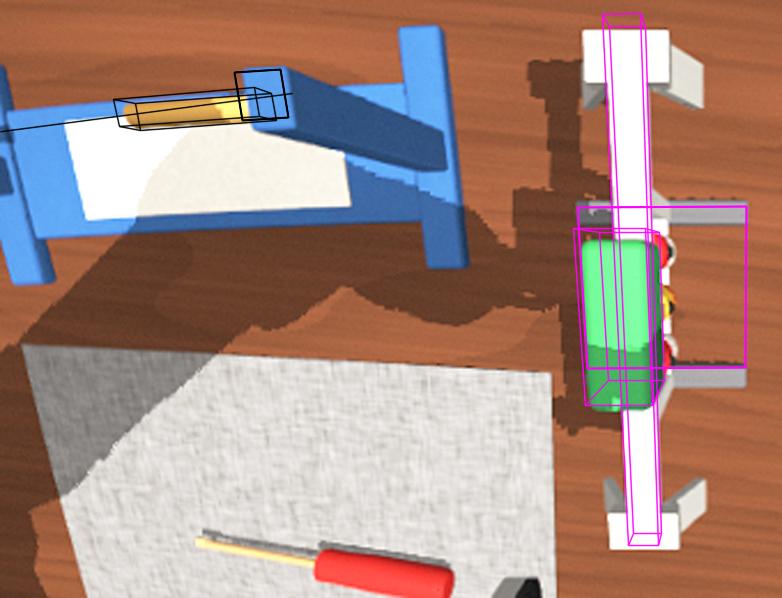

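Run:
```python
from h import *
ci=ctrl.camera_info('wrist')
a=atz(ci,(626/2.3,56/2.3),134);b=atz(ci,(644/2.3,530/2.3),134);print(a,b,np.linalg.norm(a-b),(a+b)/2,np.arctan2(*(a-b)[[1,0]])-np.pi/2)
for p in [(584,240),(656,240),(586,408),(652,408)]: print(atz(ci,(p[0]/2.3,p[1]/2.3),180))
```

```text
[ 627.76959382 -293.36893077  134.        ] [ 435.92668996 -313.25318652  134.        ] 192.87063899382716 [ 531.84814189 -303.31105865  134.        ] -1.4675164814117048
[ 560.21834378 -290.64674471  180.        ]
[ 562.60718022 -314.53456822  180.        ]
[ 502.79910262 -293.70998765  180.        ]
[ 505.26031927 -317.30384137  180.        ]
```

Request:
servo_tool(
  rows=[
    {"dx":0,"dy":0.0353,"dz":-0.025,"wx":0,"wy":0,"wz":0,"fingers":0},
    {"dx":0,"dy":0.0353,"dz":-0.025,"wx":0,"wy":0,"wz":0,"fingers":0},
    {"dx":0.03,"dy":0,"dz":0,"wx":0,"wy":0,"wz":0,"fingers":0},
    {"dx":0.03,"dy":0,"dz":0,"wx":0,"wy":0,"wz":0,"fingers":0},
    {"dx":0.0,"dy":0,"dz":0,"wx":0,"wy":0,"wz":0,"fingers":0},
  ],
)

```text
clock: 2.33
eef_pos: [529.7, -305.6, 214.8]
tool_rot: [-2.122, 1.567, 2.699]
force: [0.7, -0.0, -0.8]
width: 85.2
```

Run:
```python
from h import *
cv2.imwrite('pics/w2.png',ctrl.get_image('wrist')[:,:,::-1])
need([533.5,-303,143],[.105,-.995])
```

```text
tool mm [73.1  3.4 -2.8] turn units [ 0.03 -0.01  0.01] azimuth z -83.8 TCP [ 530.5 -306.2  216.1] F [-0.  -0.5  0.7] w 85.6 t 2.375 q [ 0.44  0.59  0.06  1.64 -0.04  0.91 -0.95]
```

View pics/w2.png

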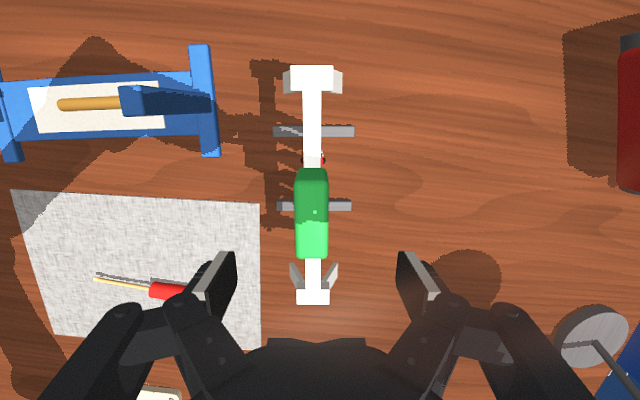

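Request:
servo_tool(
  rows=[
    {"dx":0.032,"dy":0.0045,"dz":-0.004,"wx":0,"wy":0,"wz":0,"fingers":0},
    {"dx":0.032,"dy":0,"dz":0,"wx":0,"wy":0,"wz":0,"fingers":0},
    {"dx":0.032,"dy":0,"dz":0,"wx":0,"wy":0,"wz":0,"fingers":0},
    {"dx":0,"dy":0,"dz":0,"wx":0,"wy":0,"wz":0,"fingers":0},
    {"dx":0.0,"dy":0,"dz":0,"wx":0,"wy":0,"wz":0,"fingers":0.3},
  ],
)

```text
clock: 3.0
eef_pos: [535.0, -303.4, 145.9]
tool_rot: [0.969, 1.568, -0.494]
force: [-0.2, 0.0, 0.4]
width: 69.7
```

Run:
```python
from h import *
cv2.imwrite('pics/w3.png',ctrl.get_image('wrist')[:,:,::-1])
need([533.5,-303,143],[.105,-.995])
```

```text
tool mm [ 3.  -1.6 -0.5] turn units [ 0.02  0.02 -0.02] azimuth z -83.8 TCP [ 535.1 -303.4  146. ] F [0.1 0.1 1.1] w 62.7 t 3.05 q [ 0.44  0.68  0.05  1.71 -0.05  0.76 -0.95]
```

View pics/w3.png

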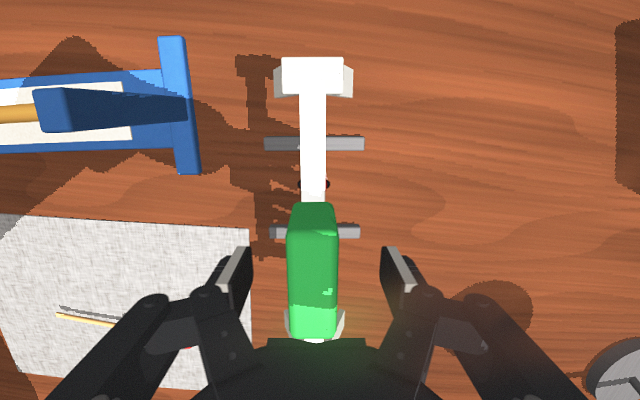

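Request:
servo_tool(
  rows=[
    {"dx":0.003,"dy":0,"dz":-0.001,"wx":0,"wy":0,"wz":0,"fingers":1},
    {"dx":0,"dy":0,"dz":0,"wx":0,"wy":0,"wz":0,"fingers":1},
    {"dx":0,"dy":0,"dz":0,"wx":0,"wy":0,"wz":0,"fingers":1},
    {"dx":0,"dy":0,"dz":0,"wx":0,"wy":0,"wz":0,"fingers":1},
    {"dx":0.0,"dy":0,"dz":0,"wx":0,"wy":0,"wz":0,"fingers":1},
  ],
)

```text
clock: 3.68
eef_pos: [534.3, -301.6, 142.6]
tool_rot: [1.578, 1.57, 0.116]
force: [-0.6, 2.8, 6.0]
width: 23.7
```

Request:
servo_tool(
  rows=[
    {"dx":0,"dy":0,"dz":0,"wx":0,"wy":0,"wz":0,"fingers":1},
    {"dx":-0.01,"dy":0,"dz":0,"wx":0,"wy":0,"wz":0,"fingers":1},
    {"dx":-0.02,"dy":0,"dz":0,"wx":0,"wy":0,"wz":0,"fingers":1},
    {"dx":-0.03,"dy":0,"dz":0,"wx":0,"wy":0,"wz":0,"fingers":1},
    {"dx":-0.03,"dy":0,"dz":0,"wx":0,"wy":0,"wz":0,"fingers":1},
  ],
)

```text
clock: 4.3
eef_pos: [533.7, -302.0, 210.5]
tool_rot: [-1.593, 1.57, -3.057]
force: [-0.2, -1.4, -4.5]
width: 23.1
```

Run:
```python
from h import *
need([585,-26,300],[.993,.12])
for n in ['side','top','wrist']: cv2.imwrite(f'pics/{n}4.png',ctrl.get_image(n)[:,:,::-1])
a=cv2.imread('pics/side4.png')[:,200:520];b=cv2.imread('pics/wrist4.png')[:,80:480]
cv2.imwrite('pics/m4.png',np.hstack([a,b]))
```

```text
tool mm [ -89.5   80.5 -268.9] turn units [14.88  0.    0.  ] azimuth z -83.8 TCP [ 533.7 -302.   210.5] F [-0.2 -1.4 -4.5] w 23.1 t 4.3 q [ 0.43  0.6   0.06  1.65 -0.04  0.9  -0.95]
```

View pics/m4.png

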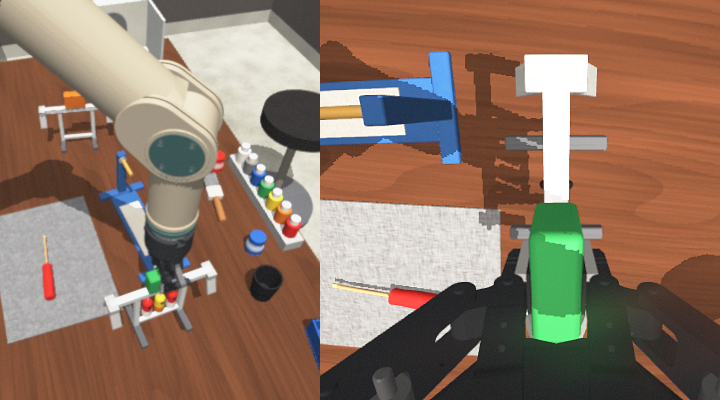

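Request:
servo_tool(
  rows=[
    {"dx":-0.04,"dy":0,"dz":0,"wx":0,"wy":0,"wz":0,"fingers":1},
    {"dx":-0.045,"dy":0,"dz":0,"wx":0,"wy":0,"wz":0,"fingers":1},
    {"dx":-0.045,"dy":0,"dz":0,"wx":0,"wy":0,"wz":0,"fingers":1},
    {"dx":-0.017,"dy":0.0067,"dz":-0.02,"wx":0,"wy":0,"wz":0,"fingers":1},
    {"dx":0,"dy":0.0134,"dz":-0.045,"wx":0,"wy":0,"wz":0,"fingers":1},
  ],
)

```text
clock: 5.08
eef_pos: [543.4, -252.1, 319.5]
tool_rot: [-0.23, 1.57, -1.697]
force: [1.0, -0.1, -4.7]
width: 23.6
```

Request:
servo_tool(
  rows=[
    {"dx":0,"dy":0.0134,"dz":-0.045,"wx":0,"wy":0,"wz":0,"fingers":1},
    {"dx":0,"dy":0.0134,"dz":-0.045,"wx":0,"wy":0,"wz":0,"fingers":1},
    {"dx":0,"dy":0.0134,"dz":-0.045,"wx":0,"wy":0,"wz":0,"fingers":1},
    {"dx":0,"dy":0.0134,"dz":-0.045,"wx":0,"wy":0,"wz":0,"fingers":1},
    {"dx":0,"dy":0.0134,"dz":-0.045,"wx":0,"wy":0,"wz":0,"fingers":1},
  ],
)

```text
clock: 5.7
eef_pos: [574.6, -75.7, 318.0]
tool_rot: [-2.017, 1.567, 2.804]
force: [0.1, -0.3, -3.2]
width: 23.2
```

Request:
servo_tool(
  rows=[
    {"dx":0,"dy":0.0134,"dz":-0.045,"wx":0,"wy":0,"wz":0,"fingers":1},
    {"dx":0,"dy":0.0067,"dz":-0.02,"wx":-0.5,"wy":0,"wz":0,"fingers":1},
    {"dx":0,"dy":0,"dz":0,"wx":-1,"wy":0,"wz":0,"fingers":1},
    {"dx":0,"dy":0,"dz":0,"wx":-1,"wy":0,"wz":0,"fingers":1},
    {"dx":0,"dy":0,"dz":0,"wx":-1,"wy":0,"wz":0,"fingers":1},
  ],
)

```text
clock: 6.32
eef_pos: [584.5, -29.2, 318.8]
tool_rot: [-1.679, 1.569, -2.771]
force: [0.2, -0.3, -3.8]
width: 23.2
```

Request:
servo_tool(
  rows=[
    {"dx":0,"dy":0,"dz":0,"wx":-1,"wy":0,"wz":0,"fingers":1},
    {"dx":0,"dy":0,"dz":0,"wx":-1,"wy":0,"wz":0,"fingers":1},
    {"dx":0,"dy":0,"dz":0,"wx":-1,"wy":0,"wz":0,"fingers":1},
    {"dx":0,"dy":0,"dz":0,"wx":-1,"wy":0,"wz":0,"fingers":1},
    {"dx":0,"dy":0,"dz":0,"wx":-1,"wy":0,"wz":0,"fingers":1},
  ],
)

```text
clock: 6.95
eef_pos: [584.6, -29.3, 318.8]
tool_rot: [-2.249, 1.569, -2.817]
force: [0.3, -0.0, -4.5]
width: 23.1
```

Request:
servo_tool(
  rows=[
    {"dx":0,"dy":0,"dz":0,"wx":-1,"wy":0,"wz":0,"fingers":1},
    {"dx":0,"dy":0,"dz":0,"wx":-1,"wy":0,"wz":0,"fingers":1},
    {"dx":0,"dy":0,"dz":0,"wx":-1,"wy":0,"wz":0,"fingers":1},
    {"dx":0,"dy":0,"dz":0,"wx":-1,"wy":0,"wz":0,"fingers":1},
    {"dx":0,"dy":0,"dz":0,"wx":-1,"wy":0,"wz":0,"fingers":1},
  ],
)

```text
clock: 7.58
eef_pos: [584.6, -29.4, 318.7]
tool_rot: [-2.758, 1.569, -2.803]
force: [-0.3, -0.0, -4.9]
width: 23.2
```

Run:
```python
from h import *
need([585,-26,310],[.993,.12])
for n in ['side','top','wrist']: cv2.imwrite(f'pics/{n}5.png',ctrl.get_image(n)[:,:,::-1])
a=cv2.imread('pics/side5.png')[:,200:520];b=cv2.imread('pics/top5.png')[:,140:540]
cv2.imwrite('pics/m5.png',np.hstack([a,b]))
```

```text
tool mm [8.7 3.4 0.3] turn units [-1.58 -0.02  0.01] azimuth z -2.6 TCP [584.6 -29.4 318.7] F [-0.3 -0.  -4.9] w 23.2 t 7.575 q [ 0.21  0.47 -0.32  1.58  0.16  1.13 -0.19]
```

View pics/m5.png

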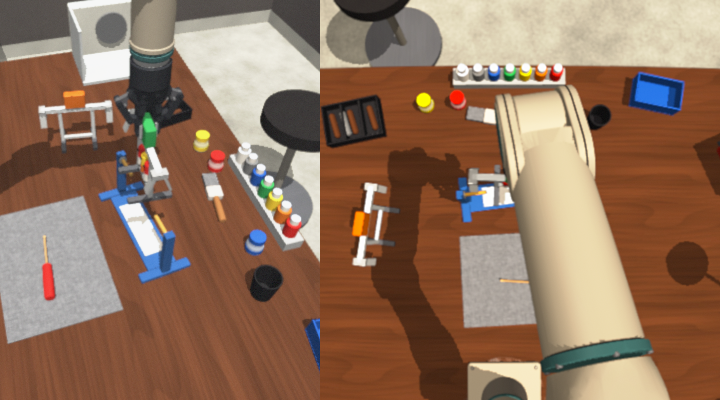

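View pics/wrist5.png

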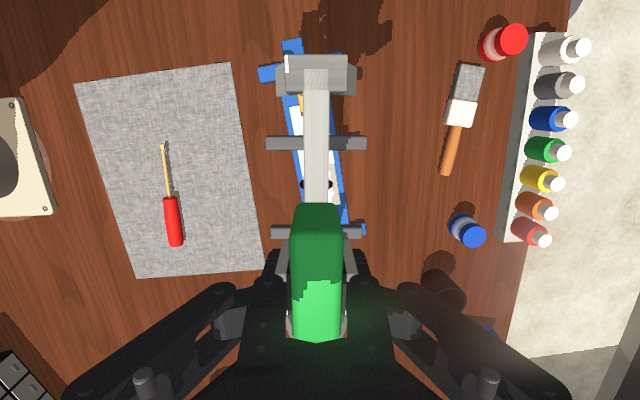

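Request:
servo_tool(
  rows=[
    {"dx":0,"dy":0.0045,"dz":0,"wx":-0.8,"wy":0,"wz":0,"fingers":1},
    {"dx":0,"dy":0,"dz":0,"wx":-0.78,"wy":0,"wz":0,"fingers":1},
    {"dx":0.02,"dy":0,"dz":0,"wx":0,"wy":0,"wz":0,"fingers":1},
    {"dx":0.03,"dy":0,"dz":0,"wx":0,"wy":0,"wz":0,"fingers":1},
    {"dx":0,"dy":0,"dz":0,"wx":0,"wy":0,"wz":0,"fingers":1},
  ],
)

```text
clock: 8.35
eef_pos: [583.5, -25.6, 279.6]
tool_rot: [3.095, 1.565, -3.074]
force: [-0.3, 0.2, -3.9]
width: 22.9
```

Run:
```python
from h import *
need([584.2,-25.7,200],[.993,.12])
for n in ['side','wrist']: cv2.imwrite(f'pics/{n}6.png',ctrl.get_image(n)[:,:,::-1])
s,R=tool(); c=s['eef_pos']+[0,0,-142.6]; yaw=np.arctan2(R[1,2],R[0,2])
ci=ctrl.camera_info('side');off=(280,60);im=cv2.resize(cv2.imread('pics/side6.png')[60:280,280:440],None,fx=2.7,fy=2.7,interpolation=cv2.INTER_CUBIC)
raw=im.copy()
draw(im,ci,LEAF,c,yaw,(255,0,255),2.7,off);draw(im,ci,STAND,np.array([584.1,-25.7,0]),.12,(0,0,0),2.7,off);cv2.imwrite('pics/o6.png',np.hstack([raw,im])[:,:800])
```

```text
tool mm [79.6 -0.2  1.2] turn units [-0.06 -0.06 -0.  ] azimuth z 6.5 TCP [583.5 -25.6 279.6] F [-0.3  0.2 -3.9] w 22.9 t 8.35 q [ 0.23  0.5  -0.36  1.63  0.2   1.05 -0.08]
```

View pics/o6.png

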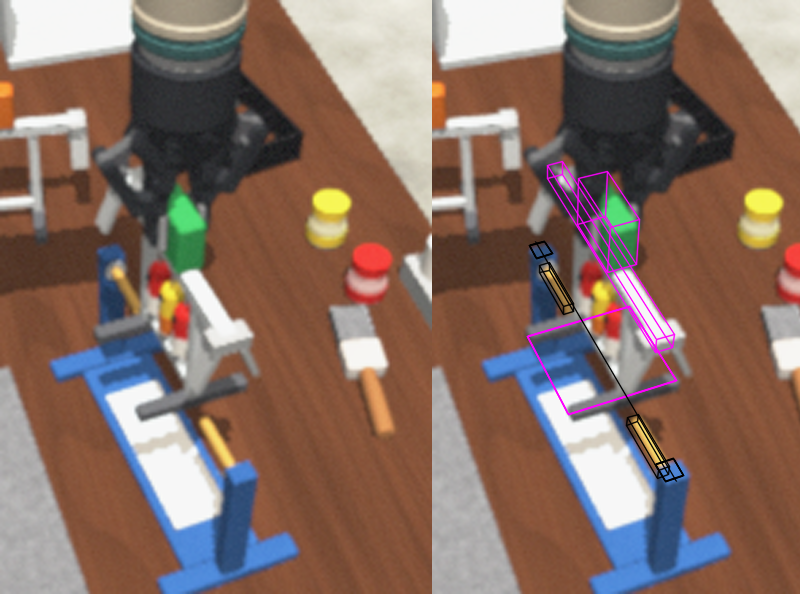

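View pics/wrist6.png

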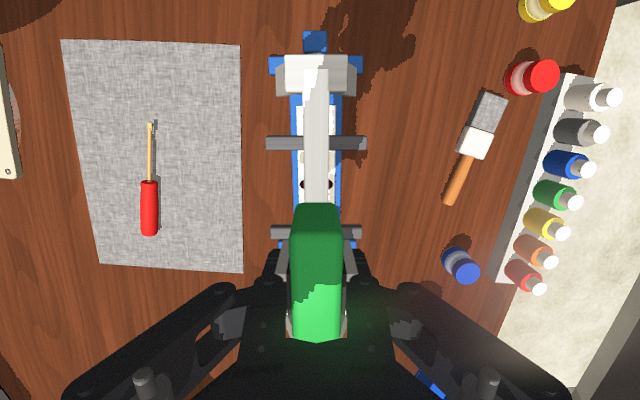

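Request:
servo_tool(
  rows=[
    {"dx":0.02,"dy":0,"dz":0.001,"wx":0,"wy":0,"wz":0,"fingers":1},
    {"dx":0.025,"dy":0,"dz":0,"wx":0,"wy":0,"wz":0,"fingers":1},
    {"dx":0.025,"dy":0,"dz":0,"wx":0,"wy":0,"wz":0,"fingers":1},
    {"dx":0.025,"dy":0,"dz":0,"wx":0,"wy":0,"wz":0,"fingers":1},
    {"dx":0,"dy":0,"dz":0,"wx":0,"wy":0,"wz":0,"fingers":1},
  ],
)

```text
clock: 9.07
eef_pos: [585.0, -25.2, 209.4]
tool_rot: [3.05, 1.567, -3.117]
force: [-0.1, 0.0, -4.7]
width: 23.5
```

Run:
```python
from h import *
need([584.2,-25.7,162.6],[.993,.12])
for n in ['side','wrist']: cv2.imwrite(f'pics/{n}7.png',ctrl.get_image(n)[:,:,::-1])
im=cv2.resize(cv2.imread('pics/side7.png')[60:280,280:440],None,fx=2.7,fy=2.7,interpolation=cv2.INTER_CUBIC)
cv2.imwrite('pics/o7.png',im)
```

```text
tool mm [46.8 -0.4 -0.7] turn units [-0.04 -0.03 -0.  ] azimuth z 6.6 TCP [585.  -25.2 209.4] F [-0.1  0.  -4.7] w 23.5 t 9.075 q [ 0.21  0.58 -0.34  1.72  0.23  0.89 -0.11]
```

View pics/o7.png

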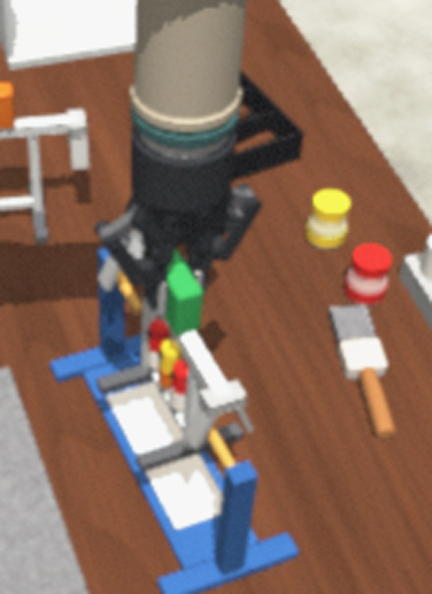

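View pics/wrist7.png

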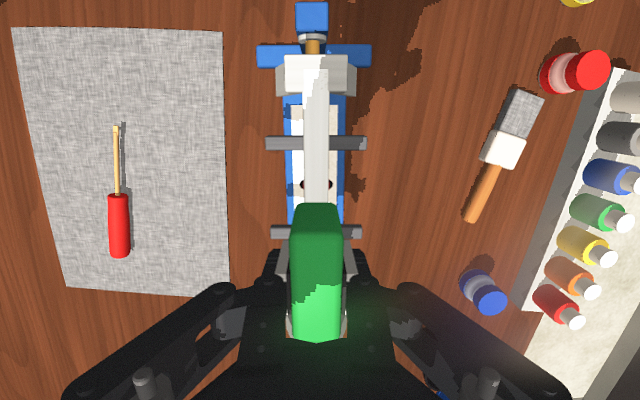

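Aligned: the pin (column 313) lies under the knuckle (column 316). I'll lower it slowly.

Request:
servo_tool(
  rows=[
    {"dx":0.014,"dy":0,"dz":0,"wx":0,"wy":0,"wz":0,"fingers":1},
    {"dx":0.015,"dy":0,"dz":0,"wx":0,"wy":0,"wz":0,"fingers":1},
    {"dx":0.015,"dy":0,"dz":0,"wx":0,"wy":0,"wz":0,"fingers":1},
    {"dx":0.01,"dy":0,"dz":0,"wx":0,"wy":0,"wz":0,"fingers":1},
    {"dx":0,"dy":0,"dz":0,"wx":0,"wy":0,"wz":0,"fingers":1},
  ],
)

```text
clock: 9.8
eef_pos: [585.7, -25.0, 169.7]
tool_rot: [2.994, 1.569, 3.11]
force: [0.3, -0.6, -4.6]
width: 23.4
```

Run:
```python
from h import *
need([584.2,-25.7,162.6],[.993,.12])
```

```text
tool mm [ 7.1 -0.5 -1.6] turn units [-0.04 -0.02 -0.  ] azimuth z 6.7 TCP [585.7 -25.  169.7] F [ 0.3 -0.6 -4.6] w 23.4 t 9.8 q [ 0.2   0.63 -0.32  1.76  0.26  0.8  -0.13]
```

Request:
servo_tool(
  rows=[
    {"dx":0.004,"dy":0,"dz":-0.001,"wx":0,"wy":0,"wz":0,"fingers":1},
    {"dx":0.004,"dy":0,"dz":0,"wx":0,"wy":0,"wz":0,"fingers":1},
    {"dx":0,"dy":0,"dz":0,"wx":0,"wy":0,"wz":0,"fingers":1},
    {"dx":0,"dy":0,"dz":0,"wx":0,"wy":0,"wz":0,"fingers":1},
  ],
)

```text
clock: 10.3
eef_pos: [585.6, -25.1, 164.7]
tool_rot: [-0.147, 1.57, -0.031]
force: [0.2, 0.1, -4.6]
width: 23.3
```

Run:
```python
from h import *
need([584.2,-25.7,162.6],[.993,.12])
```

```text
tool mm [ 2.1 -0.4 -1.5] turn units [-0.04  0.    0.  ] azimuth z 6.7 TCP [585.6 -25.1 164.7] F [ 0.2  0.1 -4.6] w 23.3 t 10.3 q [ 0.2   0.63 -0.32  1.76  0.26  0.79 -0.13]
```

Request:
servo_tool(
  rows=[
    {"dx":0.002,"dy":0,"dz":0,"wx":0,"wy":0,"wz":0,"fingers":1},
    {"dx":0.002,"dy":0,"dz":0,"wx":0,"wy":0,"wz":0,"fingers":1},
    {"dx":0,"dy":0,"dz":0,"wx":0,"wy":0,"wz":0,"fingers":1},
    {"dx":0,"dy":0,"dz":0,"wx":0,"wy":0,"wz":0,"fingers":1},
  ],
)

```text
clock: 10.8
eef_pos: [585.7, -25.1, 162.5]
tool_rot: [-0.414, 1.57, -0.298]
force: [-2.2, -1.0, 6.5]
width: 23.6
```

Run:
```python
from h import *
need([584.2,-25.7,162.6],[.993,.12])
```

```text
tool mm [-0.1 -0.4 -1.5] turn units [-0.04  0.01  0.  ] azimuth z 6.6 TCP [585.7 -25.1 162.5] F [-2.2 -1.   6.5] w 23.6 t 10.8 q [ 0.2   0.64 -0.32  1.76  0.26  0.78 -0.14]
```

Run:
```python
from h import *
for n in ['side','wrist']: cv2.imwrite(f'pics/{n}8.png',ctrl.get_image(n)[:,:,::-1])
im=cv2.resize(cv2.imread('pics/side8.png')[130:270,280:400],None,fx=4,fy=4,interpolation=cv2.INTER_CUBIC)
w=cv2.imread('pics/wrist8.png')[:,200:440]
w=np.vstack([w,np.zeros((160,240,3),np.uint8)])
cv2.imwrite('pics/o8.png',np.hstack([im,w]))
```

```text
(no output)
```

View pics/o8.png

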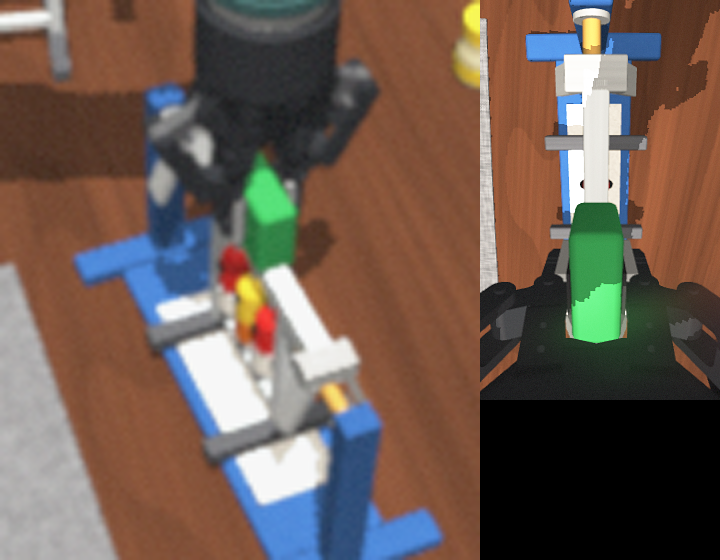

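Near end sits on its pin, the far knuckle is over its pin, and the force shows contact. Releasing.

Request:
servo_tool(
  rows=[
    {"dx":0,"dy":0,"dz":0,"wx":0,"wy":0,"wz":0,"fingers":0.6},
    {"dx":0,"dy":0,"dz":0,"wx":0,"wy":0,"wz":0,"fingers":0.4},
    {"dx":0,"dy":0,"dz":0,"wx":0,"wy":0,"wz":0,"fingers":0.2},
    {"dx":0,"dy":0,"dz":0,"wx":0,"wy":0,"wz":0,"fingers":0.1},
    {"dx":0,"dy":0,"dz":0,"wx":0,"wy":0,"wz":0,"fingers":0},
  ],
)

```text
clock: 11.52
eef_pos: [585.5, -25.1, 161.5]
tool_rot: [0.494, 1.571, 0.61]
force: [-0.3, 0.2, 0.1]
width: 85.4
```

Run:
```python
from h import *
need([584.2,-25.7,280],[.993,.12])
for n in ['side','wrist']: cv2.imwrite(f'pics/{n}9.png',ctrl.get_image(n)[:,:,::-1])
im=cv2.resize(cv2.imread('pics/side9.png')[130:270,280:400],None,fx=4,fy=4,interpolation=cv2.INTER_CUBIC)
w=cv2.imread('pics/wrist9.png')[:,160:470]
w=np.vstack([w,np.zeros((160,310,3),np.uint8)])
cv2.imwrite('pics/o9.png',np.hstack([im,w]))
```

```text
tool mm [-118.5   -0.4   -1.4] turn units [-0.04  0.   -0.  ] azimuth z 6.7 TCP [585.5 -25.1 161.5] F [-0.3  0.2  0.1] w 85.4 t 11.525 q [ 0.2   0.64 -0.32  1.77  0.27  0.78 -0.14]
```

View pics/o9.png

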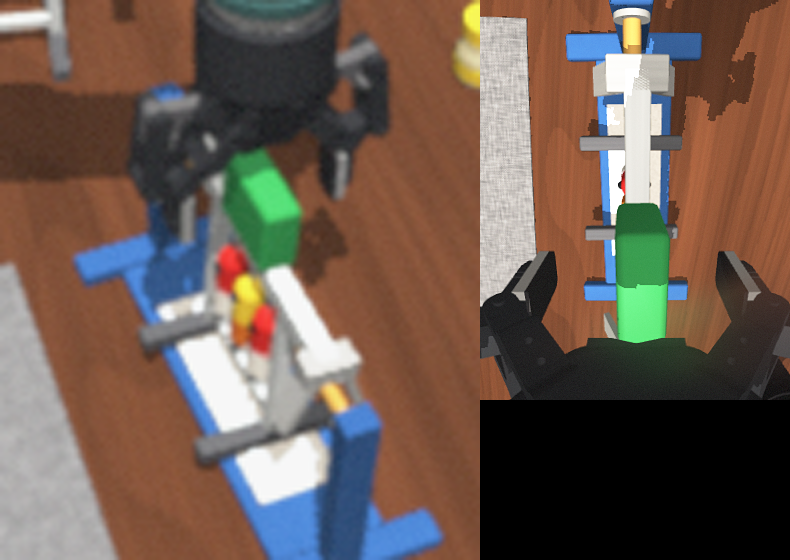

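Request:
servo_tool(
  rows=[
    {"dx":-0.01,"dy":0,"dz":0,"wx":0,"wy":0,"wz":0,"fingers":0},
    {"dx":-0.025,"dy":0,"dz":0,"wx":0,"wy":0,"wz":0,"fingers":0},
    {"dx":-0.04,"dy":0,"dz":0,"wx":0,"wy":0,"wz":0,"fingers":0},
    {"dx":-0.05,"dy":0,"dz":0,"wx":0,"wy":0,"wz":0,"fingers":0},
    {"dx":-0.05,"dy":0,"dz":0,"wx":0,"wy":0,"wz":0,"fingers":0},
  ],
)

```text
clock: 12.25
eef_pos: [585.4, -25.1, 294.6]
tool_rot: [0.019, 1.57, 0.135]
force: [0.3, 0.2, -0.1]
width: 85.1
```

Request:
servo_tool(
  rows=[
    {"dx":-0.02,"dy":-0.06,"dz":-0.04,"wx":0,"wy":0,"wz":0,"fingers":0},
    {"dx":0,"dy":-0.06,"dz":-0.04,"wx":0,"wy":0,"wz":0,"fingers":0},
    {"dx":0,"dy":-0.06,"dz":-0.04,"wx":0,"wy":0,"wz":0,"fingers":0},
    {"dx":0,"dy":-0.06,"dz":-0.04,"wx":0,"wy":0,"wz":0,"fingers":0},
    {"dx":0,"dy":-0.06,"dz":-0.04,"wx":0,"wy":0,"wz":0,"fingers":0},
  ],
)

```text
clock: 12.88
eef_pos: [461.7, -267.4, 308.6]
tool_rot: [-0.615, 1.57, -0.499]
force: [-0.4, -0.1, 0.8]
width: 85.5
```

Request:
servo_tool(
  rows=[
    {"dx":0,"dy":0,"dz":0,"wx":0,"wy":0,"wz":0,"fingers":0},
    {"dx":0,"dy":0,"dz":0,"wx":0,"wy":0,"wz":0,"fingers":0},
    {"dx":0,"dy":0,"dz":0,"wx":0,"wy":0,"wz":0,"fingers":0},
    {"dx":0,"dy":0,"dz":0,"wx":0,"wy":0,"wz":0,"fingers":0},
    {"dx":0,"dy":0,"dz":0,"wx":0,"wy":0,"wz":0,"fingers":0},
  ],
)

```text
clock: 13.5
eef_pos: [463.0, -265.3, 307.8]
tool_rot: [0.901, 1.571, 1.019]
force: [0.7, 0.2, 0.9]
width: 85.3
```

Run:
```python
from h import *
need([584.2,-25.7,280],[.993,.12])
for n in ['side','top']: cv2.imwrite(f'pics/{n}10.png',ctrl.get_image(n)[:,:,::-1])
a=cv2.resize(cv2.imread('pics/side10.png')[130:280,280:410],None,fx=3,fy=3,interpolation=cv2.INTER_CUBIC)
b=cv2.resize(cv2.imread('pics/top10.png')[150:240,260:400],None,fx=2.86,fy=5 and 2.86,interpolation=cv2.INTER_CUBIC)
b=np.vstack([b,np.zeros((450-b.shape[0],b.shape[1],3),np.uint8)])
cv2.imwrite('pics/o10.png',np.hstack([a,b]))
```

```text
tool mm [ 27.9 223.7 148.5] turn units [-0.03  0.   -0.  ] azimuth z 6.7 TCP [ 463.  -265.3  307.8] F [0.7 0.2 0.9] w 85.3 t 13.5 q [ 0.7   0.39 -0.33  1.73  0.14  1.04  0.44]
```

View pics/o10.png

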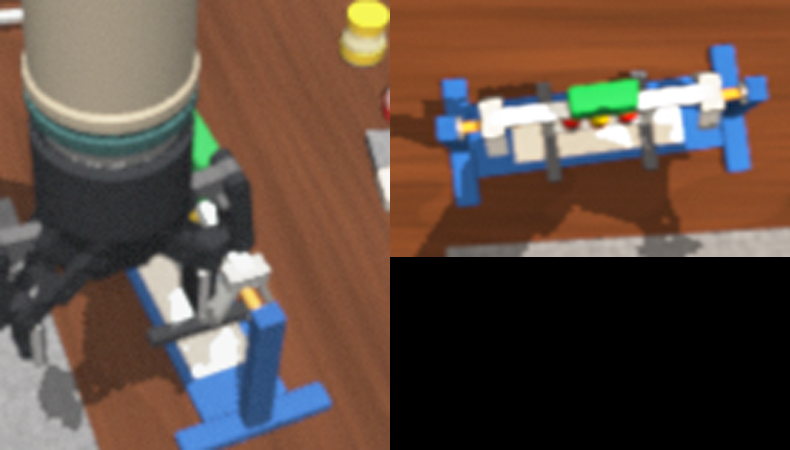

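View pics/top10.png

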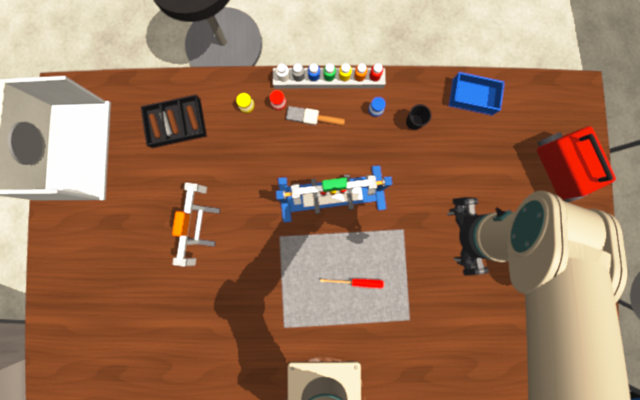

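Request:
servo_tool(
  rows=[
    {"dx":0,"dy":-0.03,"dz":-0.03,"wx":0,"wy":0,"wz":0,"fingers":0},
    {"dx":0,"dy":-0.05,"dz":-0.05,"wx":0,"wy":0,"wz":0,"fingers":0},
    {"dx":0,"dy":-0.03,"dz":-0.03,"wx":0,"wy":0,"wz":0,"fingers":0},
    {"dx":0,"dy":0,"dz":0,"wx":0,"wy":0,"wz":0,"fingers":0},
    {"dx":0,"dy":0,"dz":0,"wx":0,"wy":0,"wz":0,"fingers":0},
  ],
)

```text
clock: 14.22
eef_pos: [390.8, -356.7, 307.9]
tool_rot: [0.623, 1.57, 0.74]
force: [0.9, 0.4, 0.2]
width: 85.6
```

Run:
```python
from h import *
for n in ['side','top']: cv2.imwrite(f'pics/{n}11.png',ctrl.get_image(n)[:,:,::-1])
ci=ctrl.camera_info('top')
def green(f):
    im=cv2.imread(f)[150:240,260:400].astype(int); m=(im[:,:,1]>im[:,:,2]+60)&(im[:,:,1]>im[:,:,0]+60); v,u=np.nonzero(m); return u.mean()+260,v.mean()+150,m.sum()
print(green('pics/top10.png'),green('pics/top11.png'))
a=atz(ci,(295.7,190.9),154);b=atz(ci,(372.2,182.5),154);g=atz(ci,green('pics/top11.png')[:2],195)
print(a,b,np.linalg.norm(a-b),(a+b)/2,g)
off=(280,130);im=cv2.resize(cv2.imread('pics/side11.png')[130:280,280:410],None,fx=3,fy=3,interpolation=cv2.INTER_CUBIC)
im2=cv2.resize(cv2.imread('pics/top11.png')[150:240,260:400],None,fx=3,fy=3,interpolation=cv2.INTER_CUBIC); raw=im2.copy()
draw(im2,ci,LEAF,np.array([584.1,-25.7,20]),.12,(255,0,255),3,(260,150))
r=np.vstack([raw,im2]); im=np.vstack([im,np.zeros((r.shape[0]-450,390,3),np.uint8)])
cv2.imwrite('pics/o11.png',np.hstack([im,r])[:,:800])
```

```text
(np.float64(334.2687747035573), np.float64(183.65612648221344), np.int64(253)) (np.float64(334.1596958174905), np.float64(183.79467680608366), np.int64(263))
[575.58137394  70.27751889 154.        ] [ 596.06637311 -122.04283303  154.        ] 193.4082546095375 [585.82387352 -25.88265707 154.        ] [587.695019   -24.27366537 195.        ]
```

View pics/o11.png

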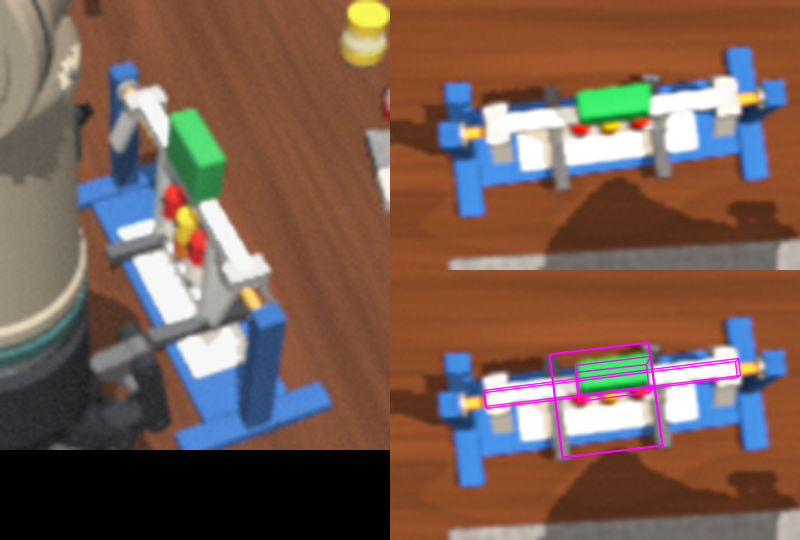

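Run:
```python
from h import *
ctrl.get_image('top'); ci=ctrl.camera_info('top'); r=ctrl.mark_of('empty_leaf','top')[0]; print(r,atz(ci,r['point'],0))
print(ctrl.finish_job())
```

```text
{'point': [201.8, 222.8], 'conf': 0.66} [500.62942961 353.84373932   0.        ]
the job is handed in; nothing more can be done
None
```

The leaf with the lures now hangs on both pins of the blue stand, and I handed the job in at about 14.5 s on the robot's clock.

I pinched it by the green grip, lifted it clear, turned it about 90° and lowered it between the posts. The force on the tool jumped by about 11 N at TCP height 162.5 mm, exactly where full seating was predicted. I held it there about half a second, released it and backed the arm away.

Last checks, all from the camera pictures:
- **Position:** the bar's middle measures about 1.7 mm across and 0.2 mm along from the stand's middle. The bar is in line with the stand to about 1°, and both knuckles are over their pins.
- **Tilt:** the leaf leans about 4° about the pins, by rough estimate, against the 17° limit.
- **At rest:** the grip moved about 0.2 pixel in 0.7 s.
- **Empty leaf:** the detector placed it about 4 mm from its first reading, within that network's scatter. It looks untouched and still standing.

Two things went wrong or disagreed:
- My first two move calls were refused because the rows lacked some keys; nothing moved.
- Before the grasp, the wrist and top cameras disagreed by about 3 mm on the leaf's position, so I used a value between them.

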